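# Mix a sample tube on the touch mixer

### The job

Take the tall sample tube out of the rack and mix it on the touch mixer: stand it upright in the rubber cup and press straight down with the tube until the cup is about 4 mm down, half of its travel, so that it runs without being jammed on its stop. Keep it pressed like that for at least 3 seconds and finish still holding the tube pressed there; do not let go. Leave the two short tubes, the jar and the marker pen where they are.

Things in the scene. Friction and masses are not known exactly. Their poses are not given: they have to be found in the camera images.
- tall_tube: Tall clear sample tube, blue screw cap, paper label band, loose in one of the rack's places (which varies). 116 mm tall, 55 g; body 27 mm in diameter, lowest 15 mm a cone to a flat tip 8 mm across; cap = top 14 mm, 34 mm in diameter. Origin: centre of the tip (underside), z up along the tube. In the rack the tip is 6 mm above the table, the tube's top 60 mm above the rack's top.
- rack: Light grey plastic tube rack fixed to the bench, 212 mm long (x), 60 mm wide (y), 62 mm tall. One row of four 30.5 mm holes at x = -72, -24, 24, 72 mm, y = 0, through two thin plates (upper one 57 to 62 mm high); tubes stand on its floor, 6 mm above the table. Origin: centre of the underside. Above 62 mm nothing stands beside a tube along the rack's y, so close the fingers along y.
- mixer: Touch-operated laboratory mixer fixed to the bench: squat white housing, 115 mm (x) by 105 mm (y), 48 mm tall, with a round grey turret up to 60 mm, small knob and lamp on its front (-x), and a black rubber cup on top. Origin: centre of the underside, z up. The cup's axis is the mixer's z axis.
- cup_seat (a point): Centre of the inner floor of the mixer's rubber cup, where the tube's tip stands; 78 mm above the table when the cup is up, goes down with it. Cup open upward, 14 mm deep, inner diameter 32 mm at the rim (92 mm above the table), outer 40 mm. The cup only moves down and up; it does not shake.
- cup (a joint): How far the rubber cup is pressed down, m: 0 = up (at rest), 0.008 = on its stop. It springs back when let go. Force needed: about 2 N to start, about 1.5 N more for each mm, so about 8 N at 4 mm and 14 N at the stop.
- short_tube_1: Short sample tube, 88 mm tall, otherwise like the tall one (27 mm body, 34 mm cap), standing loose in another place of the rack, 48 mm or more from the tall one. Origin: centre of the tip. Leave alone.
- short_tube_2: The other short sample tube, the same. Leave alone.
- jar: Small glass jar with a lid, 48 mm in diameter, 55 mm tall, standing on the bench. Origin: centre of the underside. Leave alone.
- marker: Marker pen, 130 mm long and 16 mm thick, lying on the bench along its x axis. Origin: underside, mid-length. Leave alone.
Mind the look-alikes: they are no part of the job. Leave any green or purple look-alike of the tall_tube alone.

How it is judged:
By the outcome, as a careful person would: the job done as asked, in the order asked, and still so for the second after the job is handed in, while the arm keeps its last pose, push and grip.
It also fails if it takes over 48 s, if anything falls off the work surface, if the arm or the gripper's body presses on something with over 40 N, if the wrist force passes 120 N, or if a joint passes its speed limit or range.

### The arm

A 7-joint arm with a two-finger parallel gripper is mounted at the origin on the work surface. World frame = base frame: x ahead of the robot, y to its left, z up, the work surface at z = 0. Lengths are in m, angles in rad, forces in N, time in s.
With the tool pointing down it reaches from about 0.4 to 0.9 m from the base axis. Payload 5.5 kg.
Tool frame: the origin (TCP) lies on the centre line of the jaws, within the pads' length; the fingertips stand 25 mm ahead of it and the grasp point (between the pads) lies 6 mm ahead of it (r.tip_extent is the distance from the TCP to the fingertips, in m); x points along the fingers, y is the direction in which the jaws open and shut, and the axes are right-handed (so a half turn about x gives the same grasp; the last joint's range is limited). The gripper opens to 92 mm and grips with 3 to 60 N. Pads are 19 mm wide; open, the fingers measure 130 mm over their backs; the gripper's body (75 mm by 190 mm) begins 47 mm behind the grasp point.
Start: joints at [-1.038, 0.501, -0.427, 1.55, 0.221, 1.138, -0.21], TCP at [0.173, 0.626, 0.252] pointing down, gripper open.
Joint ranges: [-2.88, 2.88], [-0.31, 2.03], [-1.54, 1.56], [0.2, 2.42], [-1.41, 4.55], [0.19, 2.02], [-2.57, 2.57]. Speed limits (rad/s): [2.57, 2.57, 3.14, 3.14, 3.14, 3.14, 3.14].

### API

Orientations are given as a unit quaternion [w, x, y, z].
In Python, from cell import r, vision gives the robot as it stands.
- The arm moves only by the shell command python3 -m inch 'ROWS' [OPENING] [FORCE]. ROWS is JSON, one flat list of numbers, 4 for each row, row after row: the shift along the tool's x, y, z in cm, then the turn about the tool's x in rad. In form: [tx, ty, tz, twist, tx, ty, tz, twist, ...]. A call has 1 to 20 rows; each row is the pose to reach, as a shift and turn from the pose commanded when the call began, along the tool's axes at that moment; what a row does not reach only later rows make up. A row lasts 1/8 s, in which the tool goes at most 62.5 mm and 10.7 degrees, less where a joint would pass 70% of its speed; a pose out of reach is approached as far as the arm can. A call with a gripper value outside its range is refused whole. OPENING is the closure, from 0 (fully open) to 1 (shut), set as the call begins (- or left out, the last holds). The fingers move at their own pace and stop on an object; FORCE is the grip in N (left out, the last holds). Time passes only in rows, so rows that repeat a pose let the fingers close. It gives the time, the measured TCP pose, the force and the opening at its end, in the units of the state.
- r.observe(): the state, without advancing time (a new reading comes with each control period).
- vision.capture(name): name is "scene" or "top" or "wrist"; returns a dict with "pixels" (384x512x3 uint8, red, green, blue), "z_map" (384x512 float32, m along the optical axis (not along the pixel's ray), 0 where there is no reading), "intrinsics" (3x3 intrinsics, pixels), "cam_to_world" (4x4, takes a point from camera to world coordinates). Camera axes: x right, y down, z forward; pixel columns grow to the right and rows downward; lengths in m; the calibration is good to about 2 mm. A picture is of the moment at which its call begins.
- r.sign_off(): hands the job in, once; it reports no verdict.
The state is a dict: "time": time; "joints": joint angles; "qd": joint speeds; "tau": joint torques, N m; "tool_pos": TCP position; "ee_rot": TCP orientation; "force": force on the tool from outside, world axes, zero at the start; "moment": the same for the moment, N m; "gripper_width": opening from 0.0 (shut) to 1.0 (fully open).
Only numpy, scipy, OpenCV 4.12 (cv2) and the standard library are available. Lean on these libraries where they do the work, as an engineer would, in place of code of your own. Each camera call takes 0.05 s, during which the arm holds its last target. There are 200 camera calls.

## Working session

There is one attempt and no reset: what is moved stays moved. The work goes in short steps, Python scripts to look and compute and a shell command to move; the robot and the scene stay as the last step left them, time stands still between calls to the robot, and variables do not carry over. Pictures are saved under pics/ and viewed, about 8 in all and at most 12, crops included, and the job is handed in when it is done.

```bash
mkdir -p pics; ls; python3 - <<'E'
from cell import r, vision
import cv2,numpy as np
s=r.observe(); print(s, r.tip_extent)
for n in("scene","top"):
    c=vision.capture(n); np.savez(f"pics/{n}0.npz",**{k:c[k] for k in("pixels","z_map","intrinsics","cam_to_world")})
    cv2.imwrite(f"pics/{n}0.png",c["pixels"][:,:,::-1]); print(n,c["intrinsics"],c["cam_to_world"])
E
```

```text
pics
{'time': 0.0, 'joints': array([-1.0377913 ,  0.50191534, -0.42675982,  1.55146014,  0.22083858,
        1.13826348, -0.21030796]), 'qd': array([-7.93532038e-04,  3.74183282e-04, -1.12872004e-05, -6.56296491e-04,
        8.88791091e-04, -4.55289278e-04, -1.09147257e-03]), 'tau': array([-2.98064351e-04, -5.66593301e+01, -5.81650481e+00, -2.79128051e+01,
       -6.86280336e-02,  3.03262565e-02,  1.62977362e-04]), 'tool_pos': array([0.17314918, 0.62583779, 0.25062899]), 'ee_rot': array([ 0.700575  ,  0.0943954 ,  0.70079254, -0.09578099]), 'force': array([ 0.5755951 ,  0.10789432, -0.46126494]), 'moment': array([ 0.01499091, -0.03281432, -0.03369428]), 'gripper_width': 1.0046377925988892} 0.025
scene [[497.58152637   0.         252.9335287 ]
 [  0.         497.58152637 195.88381823]
 [  0.           0.           1.        ]] [[-0.0730164   0.83299266 -0.54844492  1.04717854]
 [ 0.99729009  0.06594724 -0.03261033  0.00272632]
 [ 0.00900426 -0.54933977 -0.83555056  0.84076466]
 [ 0.          0.          0.          1.        ]]
top [[443.1708165    0.         262.87947944]
 [  0.         443.1708165  194.91228051]
 [  0.           0.           1.        ]] [[-0.02215528 -0.99738644  0.06877084  0.48138111]
 [-0.9997287   0.02160763 -0.00869726 -0.02716071]
 [ 0.00718855 -0.06894487 -0.99759457  0.8295802 ]
 [ 0.          0.          0.          1.        ]]
```

View pics/scene0.png

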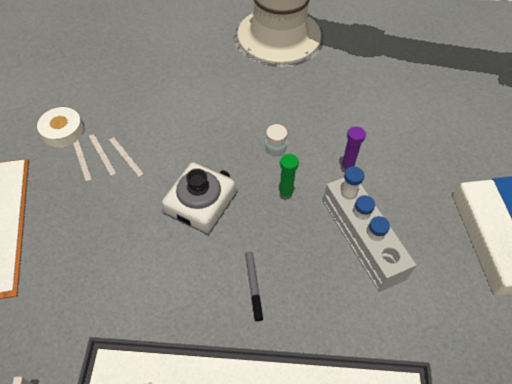

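View pics/top0.png

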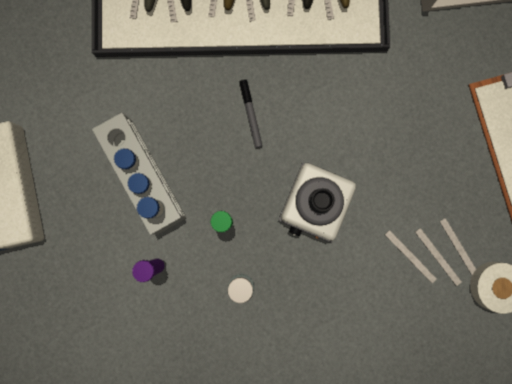

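The scene view shows three blue caps. The one at (354,177) sticks up most, so it is probably the tall tube at the rack's end nearest the robot; the empty hole is at (390,256). The mixer cup is at (198,182), with green and purple look-alikes at (288,175) and (354,148). In the top view the caps are at (124,158), (138,184) and (148,207), and the cup is at (320,201).

```bash
cat > h.py <<'E'
import numpy as np,cv2
def ray(c,u,v,z):
    K,T=c["intrinsics"],c["cam_to_world"]; d=T[:3,:3]@np.linalg.inv(K)@[u,v,1.]; o=T[:3,3]
    return (o+d*(z-o[2])/d[2])
def cloud(c):
    K,T=c["intrinsics"],c["cam_to_world"]; Z=c["z_map"].astype(float); v,u=np.mgrid[:384,:512]
    P=np.stack([(u-K[0,2])/K[0,0]*Z,(v-K[1,2])/K[1,1]*Z,Z],-1)@T[:3,:3].T+T[:3,3]; P[Z==0]=np.nan
    return P
def blobs(m,amin=60):
    n,l,s,ce=cv2.connectedComponentsWithStats(m.astype(np.uint8)); return [(l==i,ce[i],s[i,4]) for i in range(1,n) if s[i,4]>=amin]
E
python3 - <<'E'
from h import *
for n in("top","scene"):
    c=dict(np.load(f"pics/{n}0.npz")); P=cloud(c); hsv=cv2.cvtColor(c["pixels"],cv2.COLOR_RGB2HSV); H,S,V=cv2.split(hsv)
    print(n)
    for nm,m in(("blue",(H>100)&(H<122)&(S>140)),("green",(H>50)&(H<75)&(S>140)),("purple",(H>125)&(H<155)&(S>120))):
        for b,ce,a in blobs(m):
            h=np.nanpercentile(P[b][:,2],90); t=b&(P[...,2]>h-.004)
            ct=np.argwhere(t).mean(0)[::-1]; q=P[t]
            print(nm,a,ce.round(1),"h %.4f"%h,"mean",np.nanmean(q,0).round(4),"mid",((np.nanmax(q,0)+np.nanmin(q,0))/2).round(4), "ray",ray(c,*ct,h).round(4))
    # cup rim: points above 84 mm near mixer
    near=(np.hypot(P[...,0]-.48,P[...,1]+.13)<.08)
    if n=="top":
        print("zs",np.nanpercentile(P[near][:,2],[5,50,90,99]))
    m=near&(P[...,2]>.084)
    for b,ce,a in blobs(m,20):
        q=P[b]; print("cup",a,ce,q.max(0).round(4),q.min(0).round(4),((q.max(0)+q.min(0))/2).round(4))
        (x,y),rr=cv2.minEnclosingCircle(q[:,:2].astype(np.float32)); print(x,y,rr)
    m=(P[...,2]>.056)&(P[...,2]<.067)
    for b,ce,a in blobs(m,300): 
        print("rack/turret",a,ce,cv2.minAreaRect(P[b][:,:2].astype(np.float32)))
E
```

```text
top
green 227 [220.5 222.6] h 0.1168 mean [0.4877 0.0363 0.1151] mid [0.4893 0.0348 0.1161] ray [0.4877 0.0361 0.1168]
purple 482 [146.9 269.3] h 0.1161 mean [0.4139 0.1608 0.1149] mid [0.4132 0.1608 0.1155] ray [0.414  0.1605 0.1161]
zs [-0.00285432  0.0370413   0.06040248  0.09107426]
cup 190 [322.53684211 198.91578947] [ 0.5419 -0.1137  0.0937] [ 0.5048 -0.1519  0.0842] [ 0.5233 -0.1328  0.0889]
0.5230297446250916 -0.13282878696918488 0.019700918346643448
rack/turret 2784 [136.32399425 170.64798851] ((0.5790152549743652, 0.1873723864555359), (0.21244004368782043, 0.060669805854558945), 28.394119262695312)
rack/turret 1176 [318.60289116 200.64965986] ((0.523766040802002, -0.1326218992471695), (0.07908321917057037, 0.08061438053846359), 88.70537567138672)
scene
blue 261 [353.7 175.4] h 0.1242 mean [0.515  0.1508 0.1227] mid [0.5149 0.1508 0.1233] ray [0.5161 0.1505 0.1242]
blue 381 [505.3 190.7] h 0.0536 mean [0.4791 0.4541 0.0521] mid [0.4905 0.4542 0.0525] ray [0.4804 0.4533 0.0536]
blue 255 [364.7 204.5] h 0.0959 mean [0.5578 0.1736 0.0946] mid [0.5571 0.1739 0.0952] ray [0.5587 0.1733 0.0959]
blue 272 [379.  225.6] h 0.0958 mean [0.5997 0.1965 0.0945] mid [0.5989 0.1961 0.0949] ray [0.6005 0.1962 0.0958]
green 565 [287.6 173.3] h 0.1172 mean [0.4903 0.0343 0.1164] mid [0.4893 0.0347 0.1169] ray [0.491  0.0343 0.1172]
purple 544 [352.8 145.6] h 0.1176 mean [0.4143 0.1598 0.1168] mid [0.447  0.1607 0.1184] ray [0.415  0.1597 0.1176]
cup 206 [195.84951456 176.66990291] [ 0.5408 -0.1157  0.0964] [ 0.5008 -0.1534  0.084 ] [ 0.5208 -0.1345  0.0902]
0.5207306742668152 -0.13529257476329803 0.020249297842383385
rack/turret 866 [197.65127021 190.51732102] ((0.5240788459777832, -0.13405141234397888), (0.07594103366136551, 0.08169684559106827), 9.303007125854492)
rack/turret 2314 [371.33448574 231.96413137] ((0.5757508277893066, 0.1851673424243927), (0.21464771032333374, 0.06270398944616318), 28.29305076599121)
```

```bash
cat >> h.py <<'E'
from scipy.spatial.transform import Rotation as Ro
def rel(s,target,jaw=None):
    q=s["ee_rot"]; R=Ro.from_quat([q[1],q[2],q[3],q[0]]).as_matrix()
    print("t %.2f tcp"%s["time"],s["tool_pos"].round(4),"x",R[:,0].round(4),"y",R[:,1].round(4),"F",s["force"].round(2),"w %.3f"%s["gripper_width"])
    print("shift cm",(R.T@(np.array(target)-s["tool_pos"])*100).round(2))
    if jaw is not None:
        g=R.T@[np.cos(jaw),np.sin(jaw),0]; a=np.arctan2(g[2],g[1]); print("twist",a,(a+np.pi/2)%np.pi-np.pi/2, "joint7",s["joints"][6])
E
python3 - <<'E'
from cell import r
from h import *
rel(r.observe(),[.515,.1512,.200],np.radians(118.35))
E
```

```text
t 0.10 tcp [0.1731 0.6259 0.2508] x [-5.0e-04 -1.7e-03 -1.0e+00] y [ 0.2665  0.9638 -0.0017] F [0.29 0.62 0.09] w 1.003
shift cm [  5.14 -36.64  45.6 ]
twist -0.7645420577557215 -0.7645420577557215 joint7 -0.21031067403222264
```

```bash
python3 -m inch '[0,-2,2.5,-0.04, 0,-5,6.2,-0.1, 0,-8,10,-0.17, 0,-11.5,14.3,-0.24, 0,-15,18.7,-0.31, 0,-18.5,23,-0.39, 0,-22,27.4,-0.46, 0,-25.5,31.7,-0.53, 0,-29,36.1,-0.61, 1,-32,39.8,-0.67, 2,-34.5,43,-0.72, 3.5,-36,44.8,-0.75, 4.5,-36.6,45.6,-0.765, 5.1,-36.6,45.6,-0.765, 5.1,-36.6,45.6,-0.765, 5.1,-36.6,45.6,-0.765]' 0 
python3 - <<'E'
from cell import r,vision
from h import *
s=r.observe();rel(s,[.515,.1512,.086],np.radians(118.35)); print(s["joints"].round(2))
c=vision.capture("wrist"); cv2.imwrite("pics/w1.png",c["pixels"][:,:,::-1]); P=cloud(c)
H,S,V=cv2.split(cv2.cvtColor(c["pixels"],cv2.COLOR_RGB2HSV)); 
for b,ce,a in blobs((H>100)&(H<122)&(S>140)):
    h=np.nanpercentile(P[b][:,2],90); t=b&(P[...,2]>h-.005); q=P[t]; (x,y),rr=cv2.minEnclosingCircle(q[:,:2].astype(np.float32)); print(a,ce,h,np.nanmean(q,0),x,y,rr)
E
```

```text
time: 2.1
tool_pos: [0.5149, 0.1536, 0.2012]
ee_rot: [0.686, -0.174, 0.685, 0.174]
force: [-0.6, -0.3, 1.2]
gripper_width: 0.999
t 2.10 tcp [0.5149 0.1536 0.2012] x [ 5.e-04  6.e-04 -1.e+00] y [-4.769e-01  8.789e-01  3.000e-04] F [-0.59 -0.35  1.22] w 0.999
shift cm [11.52 -0.22 -0.11]
twist 0.0023496648473854192 0.002349664847385524 joint7 1.6087209511108072
[-0.07  0.35 -0.33  1.89  0.14  0.93  1.61]
3305 [253.36913767 227.03630862] 0.12184605277812796 [0.51374384 0.15064636 0.12115709] 0.5146263241767883 0.15141457319259644 0.017923317849636078
416 [253.58413462 314.60096154] 0.09399820374028657 [0.60592588 0.20055046 0.09323548] 0.6010904312133789 0.19787529110908508 0.015728512778878212
```

View pics/w1.png

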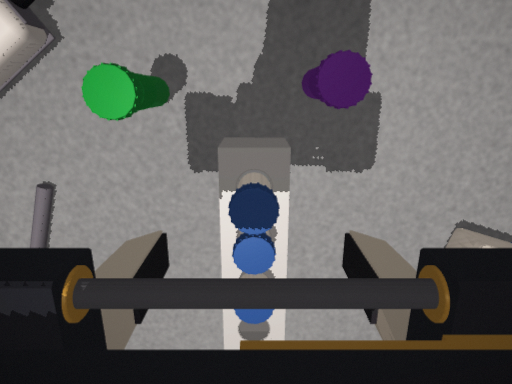

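The wrist view shows the tall cap at (253,227), centred between the jaws. It measures (0.5146, 0.1514) at 0.122 m high, which agrees with the other cameras and the stated height. Next I go part of the way down and check.

```bash
python3 -m inch '[1.5,0,0,0, 3.5,0,0,0, 4.5,0,0,0, 5,0,0,0, 5,0,0,0]'
python3 - <<'E'
from cell import r
from h import *
rel(r.observe(),[.5147,.1513,.091],np.radians(118.35))
E
```

```text
time: 2.78
tool_pos: [0.5151, 0.1523, 0.1505]
ee_rot: [0.685, -0.173, 0.686, 0.173]
force: [-0.6, 0.2, -0.3]
gripper_width: 0.998
t 2.77 tcp [0.5151 0.1523 0.1505] x [-4.e-04  0.e+00 -1.e+00] y [-4.754e-01  8.798e-01  2.000e-04] F [-0.56  0.16 -0.32] w 0.998
shift cm [ 5.95 -0.07 -0.08]
twist 0.0005820288424483746 0.00058202884244829 joint7 1.5822305091490787
```

```bash
python3 -m inch '[1.5,0,-0.1,0, 3.2,-0.05,-0.1,0, 4.7,-0.05,-0.1,0, 5.7,-0.05,-0.1,0, 5.9,-0.05,-0.1,0, 5.9,-0.05,-0.1,0]' && python3 -m inch '[0,0,0,0,0,0,0,0,0,0,0,0,0,0,0,0,0,0,0,0,0,0,0,0,0,0,0,0]' 1 35
python3 - <<'E'
from cell import r
from h import *
rel(r.observe(),[.5147,.1513,.091],np.radians(118.35))
E
```

```text
time: 3.52
tool_pos: [0.5147, 0.1514, 0.0917]
ee_rot: [0.686, -0.173, 0.686, 0.173]
force: [0.3, -0.2, -0.7]
gripper_width: 0.998
time: 4.4
tool_pos: [0.5145, 0.1513, 0.0917]
ee_rot: [0.686, -0.173, 0.686, 0.173]
force: [-0.8, 0.6, 0.3]
gripper_width: 0.337
t 4.40 tcp [0.5145 0.1513 0.0917] x [-0.  0. -1.] y [-0.4752  0.8799  0.    ] F [-0.82  0.61  0.29] w 0.337
shift cm [ 0.07 -0.01  0.02]
twist 0.0004050386422415083 0.00040503864224161745 joint7 1.5483220832971634
```

```bash
python3 -m inch '[0,0,0,0,0,0,0,0,0,0,0,0,0,0,0,0]'; python3 -m inch '[-1,0,0,0,-2.5,0,0,0,-5,0,0,0,-8,0,0,0,-10.5,0,0,0,-12,0,0,0,-13,0,0,0,-13,0,0,0,-13,0,0,0]'
python3 - <<'E'
from cell import r,vision
from h import *
rel(r.observe(),[.5222,-.1335,.2217],np.radians(118.35))
for n in("scene","wrist"):
    c=vision.capture(n); cv2.imwrite(f"pics/{n}2.png",c["pixels"][:,:,::-1])
E
```

```text
time: 4.9
tool_pos: [0.5145, 0.1513, 0.0917]
ee_rot: [0.686, -0.173, 0.686, 0.173]
force: [0.5, -0.3, 0.0]
gripper_width: 0.338
time: 6.02
tool_pos: [0.514, 0.1511, 0.2209]
ee_rot: [0.685, -0.173, 0.686, 0.173]
force: [0.4, -0.6, -0.8]
gripper_width: 0.339
t 6.03 tcp [0.514  0.1511 0.2209] x [-1.5e-03 -4.0e-04 -1.0e+00] y [-4.752e-01  8.799e-01  4.000e-04] F [ 0.38 -0.6  -0.78] w 0.339
shift cm [ -0.07 -25.43 -12.8 ]
twist 0.00037721647528893276 0.00037721647528887736 joint7 1.6198938676386987
```

View pics/scene2.png

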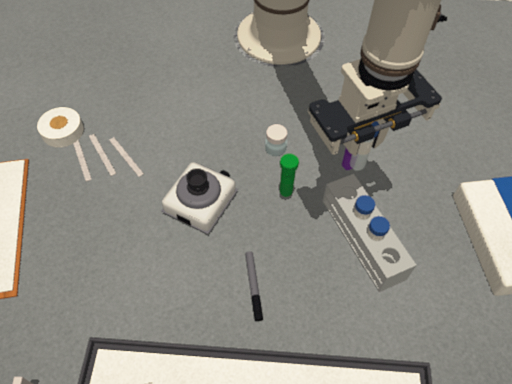

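The tube is in the gripper and lifted clear; its lower body shows at (357,155), and the short tubes are undisturbed. Next I carry it to above the mixer.

```bash
python3 -m inch '[-0.5,-0.8,-0.4,0.02, -1,-2.4,-1.2,0.05, -1,-4.8,-2.4,0.1, -1,-7.4,-3.7,0.15, -1,-10,-5,0.2, -1,-12.7,-6.4,0.25, -1,-15.3,-7.7,0.3, -1,-18,-9,0.35, -1,-20.6,-10.4,0.4, -1,-23,-11.6,0.45, -1,-24.6,-12.4,0.48, -0.5,-25.3,-12.75,0.5, 0,-25.43,-12.8,0.5, 0,-25.43,-12.8,0.5, 0,-25.43,-12.8,0.5, 0,-25.43,-12.8,0.5]'
python3 - <<'E'
from cell import r,vision
from h import *
s=r.observe();rel(s,[.5222,-.1335,.18]); print(s["joints"].round(2))
for n in("scene","top","wrist"):
    c=vision.capture(n); np.savez(f"pics/{n}3.npz",**{k:c[k] for k in("pixels","z_map","intrinsics","cam_to_world")})
    cv2.imwrite(f"pics/{n}3.png",c["pixels"][:,:,::-1])
a=cv2.imread("pics/scene3.png")[80:240,110:310]; a=cv2.resize(a,None,fx=2,fy=2,interpolation=cv2.INTER_CUBIC)
b=cv2.imread("pics/wrist3.png"); b=b[:320,100:500]; a=cv2.copyMakeBorder(a,0,0,0,0,0)
cv2.imwrite("pics/both3.png",np.hstack([a,b]))
E
```

```text
time: 8.12
tool_pos: [0.523, -0.1327, 0.2219]
ee_rot: [0.707, 0.001, 0.707, -0.001]
force: [-0.2, -0.6, -0.5]
gripper_width: 0.337
t 8.12 tcp [ 0.523  -0.1327  0.2219] x [ 3.e-04  1.e-04 -1.e+00] y [3.6e-03 1.0e+00 1.0e-04] F [-0.18 -0.61 -0.5 ] w 0.337
shift cm [ 4.19 -0.08 -0.08]
[ 0.29  0.31 -0.11  1.87  0.04  0.97  1.73]
```

View pics/both3.png

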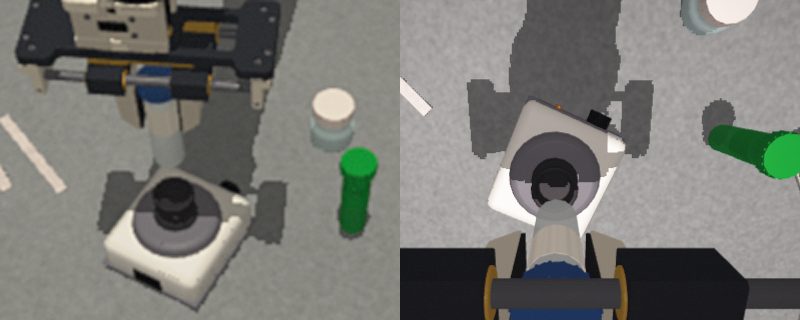

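```bash
cat > tube.py <<'E'
import sys
from h import *
from scipy.optimize import least_squares
def fit(n,cen,z0,z1):
    c=dict(np.load(f"pics/{n}.npz")); P=cloud(c); px=c["pixels"].astype(int)
    q=P[(np.hypot(P[...,0]-cen[0],P[...,1]-cen[1])<.024)&(P[...,2]>z0)&(P[...,2]<z1)]
    cm=.5*(z0+z1); o=c["cam_to_world"][:3,3]
    f=lambda p:np.hypot(q[:,0]-p[0]-p[2]*(q[:,2]-cm),q[:,1]-p[1]-p[3]*(q[:,2]-cm))-.0135
    s=least_squares(f,[*cen,0,0],loss="soft_l1",f_scale=.001)
    print(n,len(q),"axis at z=%.3f"%cm,s.x[:2].round(4),"slope",s.x[2:].round(3),"rms mm",1e3*np.median(abs(f(s.x))), "minz",P[(np.hypot(P[...,0]-cen[0],P[...,1]-cen[1])<.02)&(P[...,2]>.1)][:,2].min() if z0>.11 else "")
E
python3 - <<'E'
from tube import *
for n in("scene3","wrist3"): fit(n,(.523,-.1327),.152,.19)
c=dict(np.load("pics/wrist3.npz"));P=cloud(c)
m=(np.hypot(P[...,0]-.522,P[...,1]+.1335)<.03)&(P[...,2]>.086)&(P[...,2]<.098); q=P[m]
print("rim",len(q),q.max(0),q.min(0),cv2.minEnclosingCircle(q[:,:2].astype(np.float32)))
m=(np.hypot(P[...,0]-.522,P[...,1]+.1335)<.06)&(P[...,2]>.055)&(P[...,2]<.066); q=P[m]
print("turret",cv2.minEnclosingCircle(q[:,:2].astype(np.float32)),q.max(0),q.min(0))
E
```

```text
scene3 217 axis at z=0.171 [ 0.5215 -0.1335] slope [ 0.001 -0.006] rms mm 0.48780871359609296 minz 0.14171684231176562
wrist3 926 axis at z=0.171 [ 0.5239 -0.1332] slope [ 0.003 -0.008] rms mm 0.16381806216717293 minz 0.14917163552644344
rim 547 [ 0.53586691 -0.11483846  0.09273021] [ 0.50272094 -0.15375268  0.08604228] ((0.521824300289154, -0.1343109905719757), 0.019670262932777405)
turret ((0.5217918157577515, -0.13424529135227203), 0.041317787021398544) [ 0.55803327 -0.09316522  0.0647239 ] [ 0.4805746  -0.17527962  0.05502624]
```

```bash
python3 -m inch '[0.5,-0.1,-0.1,0, 1.5,-0.1,-0.1,0, 2.7,-0.1,-0.1,0, 3.8,-0.1,-0.1,0, 4.6,-0.1,-0.1,0, 5,-0.1,-0.1,0, 5,-0.1,-0.1,0, 5,-0.1,-0.1,0]'
python3 - <<'E'
from cell import r,vision
from h import *
s=r.observe();rel(s,[.522,-.1337,.1637])
f=s["force"]
for n in("scene","wrist"):
    c=vision.capture(n); np.savez(f"pics/{n}4.npz",**{k:c[k] for k in("pixels","z_map","intrinsics","cam_to_world")})
    cv2.imwrite(f"pics/{n}4.png",c["pixels"][:,:,::-1])
a=cv2.imread("pics/scene4.png")[100:240,130:260]; a=cv2.resize(a,(390,420),interpolation=cv2.INTER_CUBIC)
b=cv2.imread("pics/wrist4.png")[60:340,160:420]; b=cv2.resize(b,(390,420))
cv2.imwrite("pics/both4.png",np.hstack([a,b]))
from tube import fit
for n in("scene4","wrist4"): fit(n,(.522,-.1335),.104,.135)
E
```

```text
time: 9.28
tool_pos: [0.5221, -0.1344, 0.1721]
ee_rot: [0.707, 0.002, 0.707, -0.002]
force: [-0.5, -0.1, -0.3]
gripper_width: 0.341
t 9.28 tcp [ 0.5221 -0.1344  0.1721] x [ 7.e-04 -2.e-04 -1.e+00] y [ 4.8e-03  1.0e+00 -2.0e-04] F [-0.55 -0.1  -0.29] w 0.341
shift cm [ 0.84  0.07 -0.01]
scene4 154 axis at z=0.119 [ 0.5205 -0.1352] slope [0.01  0.004] rms mm 0.4542938866968623 minz 
wrist4 743 axis at z=0.119 [ 0.5231 -0.1346] slope [ 0.002 -0.009] rms mm 0.15102225089174381 minz
```

View pics/both4.png

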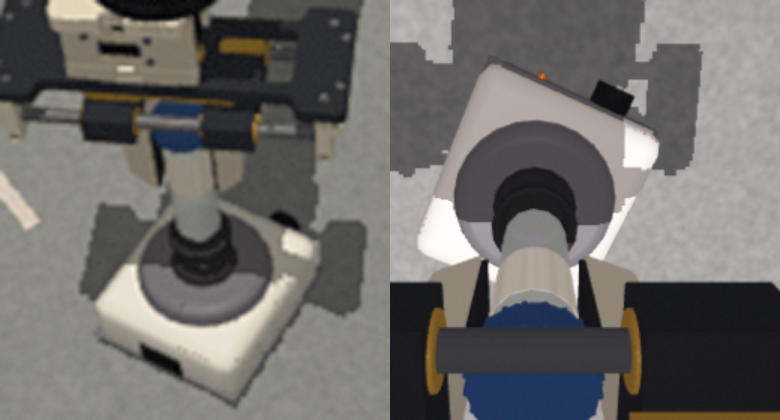

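The tip is inside the cup rim: centre of the left crop at about (200,225), and the tube is centred in the ring at (535,215) on the right. Now I lower it to the seat in small steps.

```bash
o='import numpy as np
from cell import r
s=r.observe();print(s["tool_pos"].round(4),s["force"].round(2),s["moment"].round(2))'
python3 -c "$o"; python3 -m inch '[0.3,0,0,0,0.6,0,0,0,0.6,0,0,0,0.6,0,0,0]'; python3 -c "$o"
python3 -m inch '[0.15,0,0,0,0.3,0,0,0,0.3,0,0,0,0.3,0,0,0]'; python3 -c "$o"
python3 -m inch '[0.1,0,0,0,0.1,0,0,0,0.1,0,0,0]';python3 -c "$o"
python3 -m inch '[0.1,0,0,0,0.1,0,0,0,0.1,0,0,0]';python3 -c "$o"
```

```text
[ 0.5221 -0.1344  0.1721] [-0.47 -0.56 -0.46] [-0.07  0.04  0.01]
time: 9.88
tool_pos: [0.5218, -0.1343, 0.1657]
ee_rot: [0.707, 0.002, 0.707, -0.002]
force: [0.2, 0.1, -0.3]
gripper_width: 0.339
[ 0.5218 -0.1343  0.1657] [ 0.2   0.12 -0.29] [0.05 0.02 0.04]
time: 10.38
tool_pos: [0.5221, -0.1343, 0.163]
ee_rot: [0.707, 0.002, 0.707, -0.002]
force: [0.2, 0.5, 1.4]
gripper_width: 0.338
[ 0.5221 -0.1343  0.163 ] [0.21 0.53 1.36] [ 0.06 -0.   -0.01]
time: 10.75
tool_pos: [0.522, -0.1343, 0.1619]
ee_rot: [0.707, 0.002, 0.707, -0.002]
force: [-0.4, 0.0, 3.7]
gripper_width: 0.341
[ 0.522  -0.1343  0.1619] [-0.35  0.04  3.7 ] [0.04 0.   0.01]
time: 11.12
tool_pos: [0.522, -0.1344, 0.1609]
ee_rot: [0.707, 0.002, 0.707, -0.002]
force: [0.2, -0.5, 5.5]
gripper_width: 0.335
[ 0.522  -0.1344  0.1609] [ 0.2  -0.46  5.45] [ 0.05  0.01 -0.01]
```

```bash
python3 -m inch '[0.08,0,0,0,0.16,0,0,0,0.16,0,0,0,0.16,0,0,0,0.16,0,0,0]'
python3 - <<'E'
from cell import r,vision
import numpy as np
from tube import fit
from h import cloud
F=[]
for i in range(8):
    c=vision.capture("wrist" if i%2 else "scene"); s=r.observe(); F.append(s["force"][2])
    if i>5: np.savez(f"pics/{'wrist' if i%2 else 'scene'}5.npz",**{k:c[k] for k in("pixels","z_map","intrinsics","cam_to_world")})
print(np.mean(F),np.std(F),s["tool_pos"],s["time"])
for n in("scene","wrist"):
    fit(n+"5",(.522,-.134),.102,.13)
    for k in "45":
        P=cloud(np.load(f"pics/{n}{k}.npz")); d=np.hypot(P[...,0]-.522,P[...,1]+.134)
        z=P[(d>.0165)&(d<.0195)&(P[...,2]>.07)&(P[...,2]<.1)][:,2]; print(n,k,"rim z",np.percentile(z,[50,75,90]).round(4),len(z))
E
```

```text
time: 11.75
tool_pos: [0.5224, -0.1344, 0.1597]
ee_rot: [0.708, 0.002, 0.707, -0.002]
force: [-0.1, 1.4, 7.1]
gripper_width: 0.335
6.715789151454455 0.5428911678610981 [ 0.52240015 -0.13439669  0.15972136] 12.15
scene5 134 axis at z=0.116 [ 0.5204 -0.1351] slope [-0.004 -0.004] rms mm 0.4646265181682003 minz 
scene 4 rim z [0.0902 0.0927 0.0936] 101
scene 5 rim z [0.0871 0.0891 0.0901] 94
wrist5 759 axis at z=0.116 [ 0.5231 -0.1347] slope [ 0.006 -0.007] rms mm 0.16367412316184266 minz 
wrist 4 rim z [0.0909 0.0915 0.0919] 550
wrist 5 rim z [0.0871 0.0876 0.088 ] 604
```

The wrist view puts the cup rim 3.9 mm down and the scene view 3.5 mm. The force suggests about 3.4 mm. I add 0.2 mm and hold for 5 s.

```bash
python3 -m inch '[0.02,0,0,0,0.02,0,0,0,0.02,0,0,0,0.02,0,0,0,0.02,0,0,0,0.02,0,0,0,0.02,0,0,0,0.02,0,0,0,0.02,0,0,0,0.02,0,0,0,0.02,0,0,0,0.02,0,0,0,0.02,0,0,0,0.02,0,0,0,0.02,0,0,0,0.02,0,0,0,0.02,0,0,0,0.02,0,0,0,0.02,0,0,0,0.02,0,0,0]'
python3 -m inch '[0,0,0,0,0,0,0,0,0,0,0,0,0,0,0,0,0,0,0,0,0,0,0,0,0,0,0,0,0,0,0,0,0,0,0,0,0,0,0,0,0,0,0,0,0,0,0,0,0,0,0,0,0,0,0,0,0,0,0,0,0,0,0,0,0,0,0,0,0,0,0,0,0,0,0,0,0,0,0,0]'
python3 - <<'E'
from cell import r,vision
import numpy as np,cv2
from h import cloud
F=[]
for n in["scene","wrist"]*4:
    c=vision.capture(n); s=r.observe(); F.append(s["force"][2]); cv2.imwrite(f"pics/{n}6.png",c["pixels"][:,:,::-1])
    P=cloud(c); d=np.hypot(P[...,0]-.522,P[...,1]+.134)
    z=P[(d>.0165)&(d<.0195)&(P[...,2]>.07)&(P[...,2]<.1)][:,2]; print(n,"rim z",np.percentile(z,[50,75,90]).round(4))
print(np.mean(F),s["tool_pos"],s["gripper_width"],s["time"])
E
```

```text
time: 14.65
tool_pos: [0.5224, -0.1344, 0.1595]
ee_rot: [0.708, 0.002, 0.707, -0.002]
force: [0.6, -0.3, 6.3]
gripper_width: 0.338
time: 17.15
tool_pos: [0.5224, -0.1343, 0.1595]
ee_rot: [0.708, 0.002, 0.707, -0.002]
force: [0.5, 0.9, 6.8]
gripper_width: 0.337
scene rim z [0.0868 0.0882 0.0893]
wrist rim z [0.087  0.0875 0.0879]
scene rim z [0.0865 0.0885 0.0894]
wrist rim z [0.087  0.0875 0.0879]
scene rim z [0.0871 0.0889 0.0898]
wrist rim z [0.087  0.0875 0.0879]
scene rim z [0.087  0.0885 0.0896]
wrist rim z [0.087  0.0875 0.0879]
7.188968500387625 [ 0.52243113 -0.13436246  0.15954071] 0.3403991327299564 17.55
```

View pics/scene6.png

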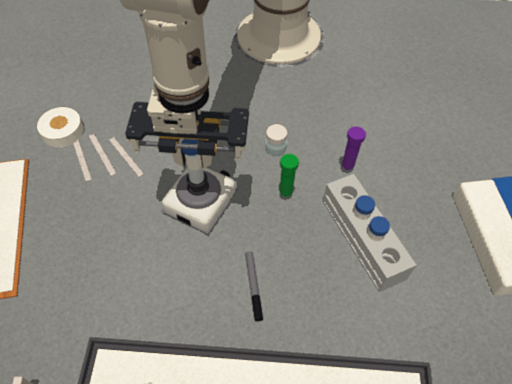

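The final view shows the tube upright in the cup at (200,180). The two short tubes, the jar, the marker and the look-alikes are where they were at the start. The cup has now been held at about 4 mm for over 5 s.

```bash
python3 -c "from cell import r; print(r.sign_off())"
```

```text
the job is handed in; nothing more can be done
None
```

I took the tall tube out of the rack's end place, stood it upright in the mixer cup, and pressed the cup about 4 mm down. I held it there for more than 5 s and handed the job in still gripping and pressing, at about 17.6 s on the robot's clock.

Last checks:
- **Cup depth:** by depth image the cup rim is about 4.0 mm down in the wrist view and 3.5–4.5 mm in the scene view. The TCP height gives about 4.2 mm.
- **Force:** the push reads about 7.2 N, or roughly 7.6 N allowing for the tube's weight. That suggests about 3.7 mm, slightly less than the images, but both are near the middle of the travel.
- **Tube tilt:** under 0.5° when last fitted, just before the final 0.2 mm of travel.
- **Other objects:** in the final picture the short tubes, jar, marker and look-alikes look unmoved; I checked this by eye only.
- **Disagreement:** the gripper opening reads about 31 mm on the 27 mm tube. I did not find out why, but the reading stayed steady and the tube did not visibly slip.

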